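# Set the bench lathe for turning between chuck and centre

## Robot

A 7-joint arm with a two-finger parallel gripper is mounted at the origin on the work surface. World frame = base frame: x ahead of the robot, y to its left, z up, the work surface at z = 0. Lengths are in m, angles in degrees, forces in N, time in s.
With the tool pointing down it reaches from about 0.4 to 0.75 m from the base axis. Payload 19.5 kg.
Tool frame: the origin (TCP) lies on the centre line of the jaws, within the pads' length; the fingertips stand arm.finger_overhang ahead of it and the grasp point (between the pads) lies 5 mm behind it (arm.finger_overhang is the distance from the TCP to the fingertips, in m); z points along the fingers, y is the line along which they close (so a half turn about z gives the same grasp; the last joint's range is limited). The gripper opens to 85 mm and grips with 20 to 120 N. Pads are 22 mm wide; open, the fingers measure 114 mm over their backs; the gripper's body (76 mm by 85 mm) begins 54 mm behind the grasp point. The pads swing forward as they close: fully open they stand 13 mm farther back than shut.
Start: joints at [-67.649, 40.479, -1.581, 85.061, 1.261, 54.483, -4.326], TCP at [0.241, 0.522, 0.245] pointing down, gripper open.
Joint ranges: [-155.06, 155.06], [-18.47, 123.98], [-90, 86.84], [0, 140.48], [-83.41, 263.41], [0, 116], [-161.91, 161.91]. Speed limits (degrees/s): [108.29, 108.29, 147.25, 147.25, 172.46, 172.46, 172.46].

## Interface

Orientations are given as [roll, pitch, yaw] about the fixed x, y, z axes, in that order (R = Rz(yaw) Ry(pitch) Rx(roll)).
In Python, from bench import arm gives the robot as it stands.
- The arm moves only by the tool play_rows, never from a script. Its arguments are lists of equal length, an entry for each row: "offset": the shift along the tool's x, y, z normalised to -1 to 1, where 1 is 0.15 m, a list of three; "rot": the turn, a rotation vector about the tool's x, y, z normalised to -1 to 1, where 1 is pi rad, a list of three; "grip": the opening, from 0 (shut) to 1 (fully open). In form: {"offset": [[x, y, z], ...], "rot": [[wx, wy, wz], ...], "grip": [grip, ...]}. A call has 1 to 8 rows; each row is the pose to reach, as a shift and turn from the pose commanded when the call began, along the tool's axes at that moment, turning the shorter way round; what a row does not reach only later rows make up. A row lasts 1/8 s, in which the tool goes at most 62.5 mm and 10.7 degrees, less where a joint would pass 70% of its speed; a pose out of reach is approached as far as the arm can. A call with a number of a shift or a turn outside -1 to 1 is refused whole. A call with a gripper value outside its range is refused whole. The fingers move at their own pace and stop on an object; the grip force is fixed at half the most. Time passes only in rows, so rows that repeat a pose let the fingers close. It gives the time, the measured TCP pose, the force, the opening and the grip force at its end, in the units of the state.
- arm.get_obs(): the state, without advancing time (a new reading comes with each control period).
- arm.snapshot(name): name is "scene" or "top" or "wrist"; returns a dict with "color" (384x512x3 uint8, red, green, blue), "range_z" (384x512 float32, m along the optical axis (not along the pixel's ray), 0 where there is no reading), "fx", "fy", "cx", "cy" (pixels), "eye" and "attitude" of the camera in the world. Camera axes: x right, y up, looking along -z (the intrinsics and any distortion apply to the point x, -y, -z); pixel columns grow to the right and rows downward; lengths in m; the calibration is good to about 2 mm. A picture is of the moment at which its call begins.
- arm.hand_in(): hands the job in; it is judged then, once.
The state is a dict: "time_s": time; "joints": joint angles; "qvel": joint speeds; "joint_efforts": joint torques, N m; "ee_pos": TCP position; "eef_rot": TCP orientation; "contact_force": force on the tool from outside, world axes, zero at the start; "moment": the same for the moment, N m; "opening": opening from 0.0 (shut) to 1.0 (fully open); "finger_force": force on a finger pad.
Only numpy, scipy, OpenCV 4.12 (cv2) and the standard library are available. Lean on these libraries where they do the work, as an engineer would, in place of code of your own. Each camera call takes 0.05 s, during which the arm holds its last target. There are 200 camera calls.

## Task

Set the little bench lathe up for turning the brass rod: wind the carriage handwheel until the carriage comes up against the bed stop near the chuck and leave it there, then pull the tailstock lever round towards the chuck until its pointer on the rule is level with the black clip, without overrunning it, which puts the centre in the end of the rod. The lever springs back if let go, so finish still gripping it there, steady at the clip, while a colleague tightens the chuck. Leave the loose things in front of the lathe where they are.

Things in the scene. Friction and masses are not known exactly. Their poses are not given: they have to be found in the camera images.
- lathe: Grey micro bench lathe fixed to the bench, bed 430 mm long. Origin on the bench under the spindle axis, amid the bed. Its x points to the back, y along the bed to the headstock and chuck, z up. Spindle axis 133 mm above the bench; its highest point (the lever grip) is at 200 mm. The chuck's face is at y = +70 mm, the tailstock is at y = -205 to -130 mm
- carriage (a joint): Slide of the carriage along the lathe's y (m). It grows towards the chuck; 0 is farthest right, 0.050 is hard against the bed stop (its limit). Moved only by the handwheel: 20 mm per turn. Plain friction keeps it where it is left
- handwheel (a joint): Turn of the carriage handwheel (rad), 0 with its grip at the bottom when carriage = 0; handwheel = carriage / 0.020 x 2 pi, so up to 15.71 at the stop. It grows when the top of the wheel moves towards the chuck (anticlockwise seen from the operator). About 3 N at the grip turns it
- wheel_hub (a point): Point on the handwheel's axis, 23 mm in front of the wheel's face, level with the middle of its grip; 62 mm above the bench. The wheel is an aluminium disc of 60 mm diameter whose axis is the lathe's x axis, on the front of the carriage, and it travels with the carriage
- crank_grip (a point): Middle of the wheel's black revolving grip, 22 mm from the wheel's axis: a round peg of 13 to 14 mm diameter, 40 mm long, that stands out of the wheel's face towards the operator (the lathe's -x), and can be pinched from above all round the turn
- stop (a point): End of the bed stop's screw, which meets the left edge of the carriage's apron; the stop is the dark block clamped on the front of the bed before the chuck
- lever_grip (a point): Point on the axis of the tailstock lever's upright black round grip (24 mm diameter, 46 mm tall, standing on the lever's end), 22 mm below its top and 24 mm above the lever bar; 178 mm above the bench. It swings level on a circle of 160 mm radius about lever_pivot
- lever_pivot (a point): Point on the upright axis of the tailstock lever, behind the quill, at the height of lever_grip
- lever (a joint): Swing of the tailstock lever (rad): 0 at rest, where the lever leans 0.4 rad away from the chuck (from the pivot, the grip lies along the lathe's -x turned 0.4 rad towards -y), growing as the grip goes towards the chuck (clockwise from above), limit 0.86. It moves the quill and its pointer 50 mm per rad. A spring pulls it back to 0: about 4 N at the grip at rest, 9 N at 0.4 rad, 13 N at 0.72 rad
- pointer (a point): Tip of the dark finger (4 mm wide along y) that rides over the back half of the pale 72 mm rule on top of the tailstock, on the thin bar from the quill's collar, 160 mm above the bench; it goes with the quill towards the chuck (the lathe's +y) as the lever is pulled
- mark (a point): Mark on the same rule: the inner end of the thin black clip (4 mm thick along y) that straddles the front half of the rule, 20 to 36 mm ahead of the resting pointer along the lathe's y. Pointer level with clip means both have the same y in the lathe's frame; the centre's point is then 3 mm inside the centre hole in the rod's end
- chuck_key: Loose T-handled chuck key on the bench in front of the headstock, 80 mm long
- caliper: Loose steel caliper lying on the bench in front of the lathe, 170 mm long, 7 mm high
- stub: Loose upright brass stub, 24 mm diameter, 38 mm tall, in front of the tailstock
- copper_bowl: Loose copper bowl, 104 mm diameter, 45 mm high, in front of the lathe's headstock end

How it is judged (in metres and radians):
On the way, in this order (a step that is already met when the one before it is completed fails the run):
1. the carriage is wound up against the bed stop, with the tailstock lever still at rest (value of joint carriage above 0.0485 m and value of joint lever below 0.1 rad), for 0.3 s.
2. the lever is pulled until the pointer is level with the clip (within 2.5 mm) (y of pointer in the frame of mark between -0.0025 and 0.0025 m and contact force between the fingers and lever above 2 N), for 0.5 s.
At the end, for the whole second after the job is handed in: The carriage is against the bed stop (within 1.5 mm), the pointer is level with the clip (within 2.5 mm) and still, and the fingers are holding the lever there against its spring (more than 2 N) (all of step 2 and value of joint carriage above 0.0485 m and velocity of joint lever between -0.05 and 0.05 rad/s); the arm keeps its last pose, push and grip.
It fails at once if the pointer is driven more than 5 mm past the clip, ramming the centre into the rod (y of pointer in the frame of mark above 0.005 m).
It fails at once if a loose thing in front of the lathe is shifted by more than 30 mm (distance of any of chuck_key, caliper, stub, copper_bowl from where it was at the start of the episode above 0.03 m).
It also fails if it takes over 64 s, if anything falls off the work surface, if the arm or the gripper's body presses on something with over 40 N, if the wrist force passes 120 N, or if a joint passes its speed limit or range.

## Working session

There is one attempt and no reset: what is moved stays moved. The work goes in short steps, Python scripts to look and compute and a tool call to move; the robot and the scene stay as the last step left them, time stands still between calls to the robot, and variables do not carry over. Pictures are saved under pics/ and viewed, at most 11 in all, crops included, and the job is handed in when it is done.

Besides the shell and the picture viewer there is one more tool, called after ">>>" as a command line: name --argument value ..., lists and objects as JSON in quotes. play_rows: Moves the arm, as the interface text tells. Its arguments: {"type":"object","properties":{"offset":{"type":"array","items":{"type":"array","items":{"type":"number","minimum":-1,"maximum":1}}},"rot":{"type":"array","items":{"type":"array","items":{"type":"number","minimum":-1,"maximum":1}}},"grip":{"type":"array","items":{"type":"number"}}},"required":["offset","rot","grip"]}

```bash
ls; mkdir -p pics; cat > h.py <<'E'
import numpy as np, cv2, pickle
from bench import arm
from scipy.spatial.transform import Rotation as R
def att(s):
    a=np.array(s["attitude"],float)
    if a.shape==(3,3): return a
    if a.size==4: return R.from_quat(a).as_matrix()
    return R.from_euler('xyz',a,degrees=True).as_matrix()
def snap(n,tag):
    s=arm.snapshot(n); pickle.dump(s,open(f'pics/{tag}.pkl','wb'))
    cv2.imwrite(f'pics/{tag}.png',s["color"][:,:,::-1]); return s
def load(tag): return pickle.load(open(f'pics/{tag}.pkl','rb'))
def ray(s,u,v):
    d=att(s)@np.array([(u-s["cx"])/s["fx"],-(v-s["cy"])/s["fy"],-1.]); return np.array(s["eye"]),d
def px(s,u,v,w=1):
    z=s["range_z"][int(v)-w:int(v)+w+1,int(u)-w:int(u)+w+1]; z=np.median(z[z>0]); e,d=ray(s,u,v); return e+z*d
def atz(s,u,v,z):
    e,d=ray(s,u,v); return e+d*(z-e[2])/d[2]
def proj(s,p):
    c=att(s).T@(np.array(p)-np.array(s["eye"])); return np.array([s["cx"]+s["fx"]*c[0]/-c[2], s["cy"]+s["fy"]*c[1]/c[2]])
E
python3 - <<'E'
from h import *
for n in("scene","top","wrist"):
    s=snap(n,n+"0"); print(n,s["eye"],s["attitude"],s["fx"],s["fy"],s["cx"],s["cy"],[k for k in s])
print(arm.get_obs(),arm.finger_overhang)
a=[cv2.resize(cv2.imread(f'pics/{n}0.png'),None,fx=1.5,fy=1.5) for n in("scene","top")]
cv2.imwrite('pics/a.png',a[0]);cv2.imwrite('pics/b.png',a[1])
E
```

```text
pics
scene [ 1.14614813 -0.02884071  0.87485598] [37.21224581 -0.49766456 83.29864553] 384.89209310470017 384.89209310470017 254.65175411789758 193.75641224710688 ['color', 'range_z', 'fx', 'fy', 'cx', 'cy', 'eye', 'attitude']
top [0.45855229 0.06382372 0.97371991] [  8.92769978  -0.63170159 -88.87746113] 418.2663952385086 418.2663952385086 255.38197339380966 187.4289166874064 ['color', 'range_z', 'fx', 'fy', 'cx', 'cy', 'eye', 'attitude']
wrist [0.17789502 0.54978985 0.37258864] [-1.60004798e+01  5.92336872e-02  6.53061558e+01] 266.0170742486859 266.0170742486859 256.70157832455254 191.3328855339841 ['color', 'range_z', 'fx', 'fy', 'cx', 'cy', 'eye', 'attitude']
{'time_s': 0.15, 'joints': array([-67.65025118,  40.50480558,  -1.58495302,  85.07660208,
         1.25972067,  54.48099887,  -4.32622835]), 'qvel': array([-0.05722773, -0.08669354,  0.0079266 , -0.12638457, -0.03233833,
       -0.01303528,  0.01899087]), 'joint_efforts': array([ 5.33345192e-04, -8.83299351e+01,  1.23501319e+00, -2.36190677e+01,
        1.70014735e-02,  5.35265150e-03, -1.57416821e-04]), 'ee_pos': array([0.24053111, 0.52208534, 0.24495049]), 'eef_rot': array([-1.79954810e+02, -1.25197524e-03,  1.55262022e+02]), 'contact_force': array([-0.63702982, -0.53711338, -0.75981066]), 'moment': array([ 0.04459282,  0.0406094 , -0.01829053]), 'finger_force': 0.0, 'opening': 0.9955021925338777} 0.014
```

View pics/a.png

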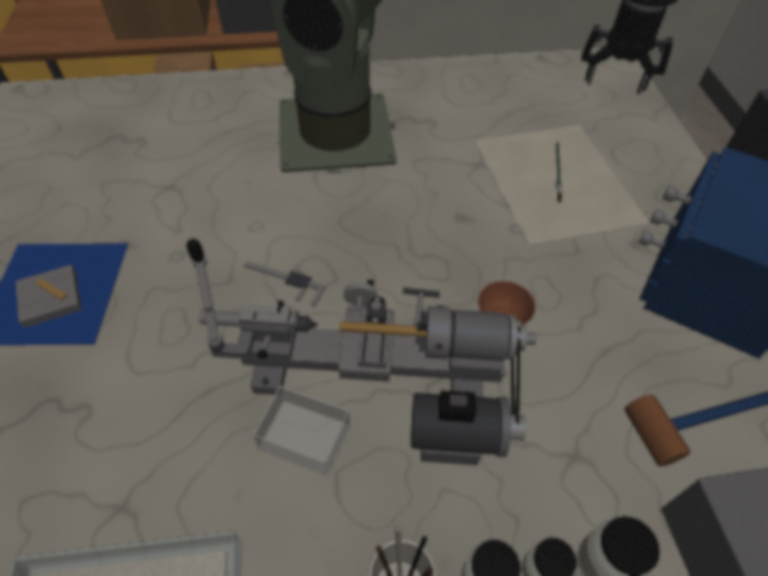

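View pics/b.png

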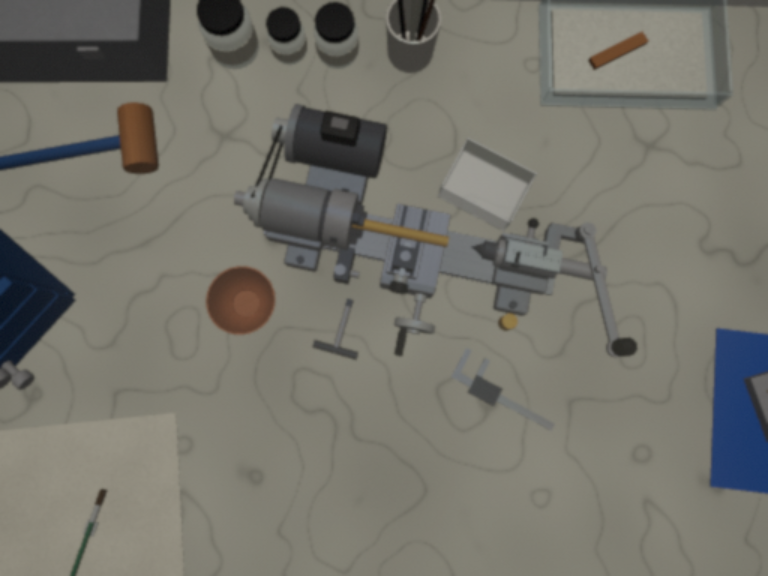

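```bash
python3 - <<'E'
from h import *
a=cv2.imread('pics/top0.png')
c1=cv2.resize(a[195:245,245:300],None,fx=7,fy=7,interpolation=2)   # carriage wheel
c2=cv2.resize(a[140:240,310:430],None,fx=6,fy=6,interpolation=2)
cv2.imwrite('pics/c2.png',c2)
b=cv2.imread('pics/scene0.png')
c3=cv2.resize(b[180:240,210:290],None,fx=5,fy=5,interpolation=2)
c4=cv2.resize(b[150:240,120:220],None,fx=4,fy=4,interpolation=2)
W=np.zeros((360,800,3),np.uint8); W[:c1.shape[0],:385]=c1[:,:385]; W[:300,395:795]=c3; cv2.imwrite('pics/c1.png',W)
s=load('top0'); t=load('scene0')
# rough depth points
for n,(u,v) in dict(leverTop=(416,231),pivot=(391,155),stub=(339,214.5),crankEnd=(267,233),wheel=(276,217),keyA=(223,233),bowl=(160,200)).items(): print(n,px(s,u,v).round(3))
for n,(u,v) in dict(leverTop=(129,163),bench=(100,300)).items(): print(n,px(t,u,v).round(3))
E
```

```text
leverTop [ 0.505 -0.241  0.199]
pivot [ 0.658 -0.213  0.159]
stub [ 0.548 -0.132  0.04 ]
crankEnd [0.503 0.029 0.052]
wheel [0.535 0.012 0.092]
keyA [0.503 0.128 0.014]
bowl [0.576 0.277 0.007]
leverTop [ 0.513 -0.245  0.196]
bench [ 0.759 -0.341  0.001]
```

View pics/c2.png

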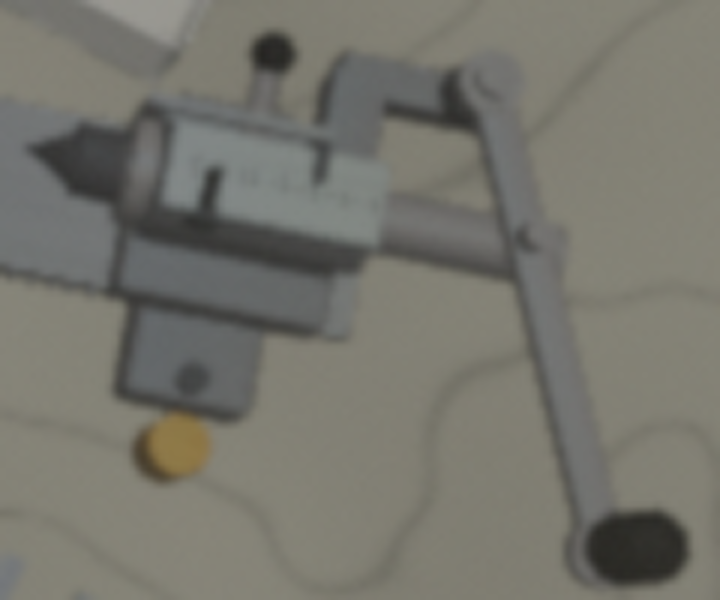

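View pics/c1.png

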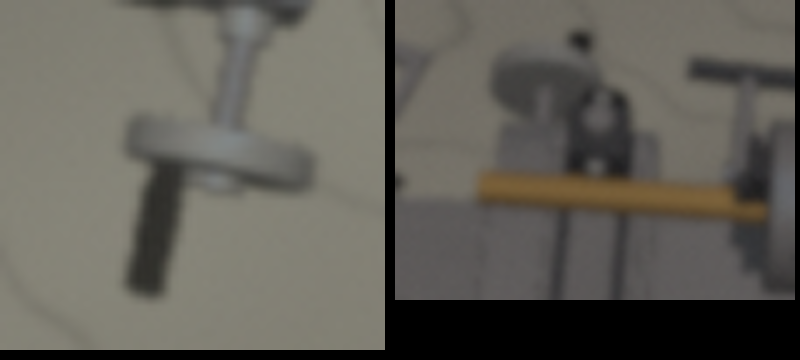

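```bash
cat >> h.py <<'E'
def cloud(s):
    v,u=np.mgrid[0:384,0:512]; z=s["range_z"]
    d=np.stack([(u-s["cx"])/s["fx"],-(v-s["cy"])/s["fy"],-np.ones_like(z)],-1)
    p=np.array(s["eye"])+(d*z[...,None])@att(s).T; p[z<=0]=np.nan; return p
E
python3 - <<'E'
from h import *
s=load('top0'); t=load('scene0')
c2=lambda x,y:(310+(x+.5)/6-.5,140+(y+.5)/6-.5)
c1=lambda x,y:(245+(x+.5)/7-.5,195+(y+.5)/7-.5)
P=atz(s,*c2(490,85),.160);G0=atz(s,*c2(598,547),.154);G1=atz(s,*c2(655,547),.2)
print('piv',P,'gripbase',G0,'top',G1, np.linalg.norm((G1-P)[:2]),np.linalg.norm((G0-P)[:2]))
d=(G1-P)[:2]; print('yaw from lever',np.degrees(np.arctan2(-d[1],-d[0]))-np.degrees(.4), np.degrees(np.arctan2(-d[1],-d[0]))+np.degrees(.4))
A=atz(s,245,150,.133);T=atz(s,*c2(32,150),.133); print('rod',A,T,np.degrees(np.arctan2(*(A-T)[[1,0]]))-90)
ptr=atz(s,*c2(321,182),.16);mk=atz(s,*c2(212,195),.16)
print('ptr',ptr,'mark',mk,px(s,*c2(321,170)),px(s,*c2(270,200)))
for n,q in(('top',s),('scene',t)):
    p=cloud(q);c=q["color"].astype(int).max(-1)
    m=(p[...,2]>.188)&(p[...,2]<.21)&(abs(p[...,0]-.51)<.05)&(abs(p[...,1]+.24)<.05)
    print(n,'levertop',m.sum(),p[m].mean(0),p[m].min(0),p[m].max(0))
    m=(p[...,2]>.02)&(p[...,2]<.075)&(abs(p[...,0]-.5)<.03)&(abs(p[...,1]-.03)<.05)
    print(n,'crank',m.sum(),p[m].round(3)[::4] if m.sum() else '')
for k in((165,170),(148,290),(158,230),(130,135),(310,175),(215,182)): print(k,px(s,*c1(*k),w=0),atz(s,*c1(*k),.05), atz(s,*c1(*k),.062))
E
```

```text
piv [ 0.66057935 -0.21327027  0.16      ] gripbase [ 0.50797528 -0.24592274  0.154     ] top [ 0.5055579  -0.24619011  0.2       ] 0.15847827942923787 0.1560582788167725
yaw from lever -10.929267739887118 34.90735587057875
rod [0.66848547 0.0800916  0.133     ] [ 0.64092615 -0.06428979  0.133     ] -10.806548945163925
ptr [ 0.62634421 -0.15605097  0.16      ] mark [ 0.62116879 -0.11979068  0.16      ] [ 0.62993317 -0.15553404  0.16221955] [ 0.62026908 -0.13946577  0.15814662]
top levertop 129 [ 0.50598554 -0.24599465  0.19727918] [ 0.49610395 -0.2570429   0.18884188] [ 0.51679803 -0.23710523  0.20244716]
top crank 119 [[ 0.53   0.015  0.075]
 [ 0.529  0.025  0.052]
 [ 0.528  0.009  0.074]
 [ 0.529 -0.001  0.06 ]
 [ 0.529 -0.009  0.071]
 [ 0.527  0.029  0.053]
 [ 0.527  0.012  0.055]
 [ 0.526  0.004  0.067]
 [ 0.527 -0.016  0.066]
 [ 0.525  0.027  0.053]
 [ 0.523  0.032  0.052]
 [ 0.523  0.023  0.054]
 [ 0.52   0.027  0.056]
 [ 0.518  0.032  0.054]
 [ 0.518  0.023  0.051]
 [ 0.516  0.029  0.055]
 [ 0.514  0.036  0.051]
 [ 0.514  0.027  0.054]
 [ 0.511  0.031  0.055]
 [ 0.509  0.036  0
[... 504 characters left out ...]
, 170) [0.53280427 0.02755632 0.0662906 ] [0.53413728 0.02690523 0.05      ] [0.53315536 0.02738484 0.062     ]
(148, 290) [0.49628369 0.03174957 0.05198938] [0.49636513 0.03168034 0.05      ] [0.4958739  0.03209792 0.062     ]
(158, 230) [0.51489707 0.02901553 0.05494381] [0.51520025 0.02882824 0.05      ] [0.51446434 0.02928286 0.062     ]
(130, 135) [0.54350547 0.03858224 0.06581355] [0.54498515 0.03814259 0.05      ] [0.5438623  0.03847622 0.062     ]
(310, 175) [ 0.53099762 -0.01616663  0.08079317] [ 0.53349594 -0.01892515  0.05      ] [ 0.53252236 -0.01785016  0.062     ]
(215, 182) [0.52890605 0.01235674 0.07261676] [0.53067186 0.01106497 0.05      ] [0.52973495 0.01175036 0.062     ]
```

>>> play_rows --offset '[[-0.33, -0.24, 0], [-0.66, -0.48, 0], [-1, -0.73, 0]]' --rot '[[0, 0, 0], [0, 0, 0], [0, 0, 0]]' --grip '[1, 1, 1]'

```text
time_s: 0.52
ee_pos: [0.3312, 0.3589, 0.2452]
eef_rot: [-180.0, 0.0, 155.3]
contact_force: [1.4, 0.1, -0.3]
opening: 1.001
finger_force: 0.0
```

>>> play_rows --offset '[[-0.33, -0.24, 0], [-0.66, -0.48, 0], [-1, -0.73, 0]]' --rot '[[0, 0, 0], [0, 0, 0], [0, 0, 0]]' --grip '[1, 1, 1]'

```text
time_s: 0.9
ee_pos: [0.4213, 0.1974, 0.2453]
eef_rot: [180.0, 0.0, 155.3]
contact_force: [1.4, 0.3, 0.4]
opening: 1.001
finger_force: 0.0
```

>>> play_rows --offset '[[-0.33, -0.24, 0], [-0.66, -0.48, 0], [-1, -0.74, 0], [-1, -0.74, 0.3], [-1, -0.74, 0.3]]' --rot '[[0, 0, -0.03], [0, 0, -0.06], [0, 0, -0.0773], [0, 0, -0.0773], [0, 0, -0.0773]]' --grip '[1, 1, 1, 1, 1]'

```text
time_s: 1.52
ee_pos: [0.5093, 0.0352, 0.1986]
eef_rot: [-179.9, -0.3, 169.1]
contact_force: [-0.1, -0.1, 1.2]
opening: 0.998
finger_force: 0.0
```

```bash
python3 - <<'E'
from h import *
o=arm.get_obs(); print(o['time_s'],o['ee_pos'],o['eef_rot'])
s=snap('wrist','w1'); print(s['eye'],s['attitude'])
i=cv2.imread('pics/w1.png'); cv2.imwrite('pics/w1b.png',cv2.resize(i,None,fx=1.5,fy=1.5))
for n,p in dict(crank=(.5145,.0295,.046),hub=(.512,.016,.062)).items(): print(n,proj(s,p)*1.5)
E
```

```text
1.525 [0.50931925 0.03520026 0.19857175] [-179.93070999   -0.25450718  169.13550176]
[0.44205036 0.04684994 0.32657828] [-15.74260874   0.08117183  79.18165116]
crank [380.8653983  280.81340652]
hub [360.6692902  286.87094828]
```

View pics/w1b.png

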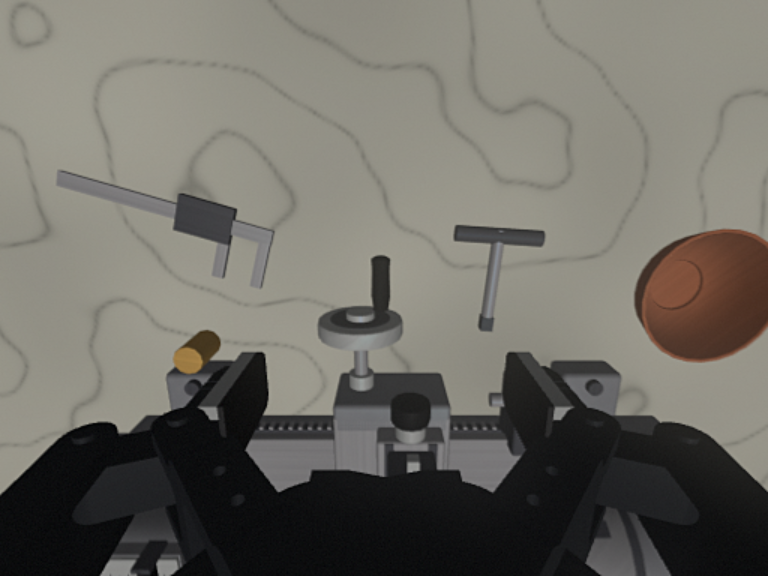

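```bash
python3 - <<'E'
from h import *
s=load('w1'); L=R.from_euler('z',-10.85,degrees=True).as_matrix()
f=lambda x,y:px(s,x/1.5,y/1.5,w=0)
O=np.array([.512,.016,.062])
for n,k in dict(pegend=(380,266),peg1=(380,275),peg2=(380,287),peg3=(380,300),pegL=(373.5,287),pegR=(388,287),stop=(491,400),stop2=(495,400),apr=(441,400),apr2=(444,405),discL=(322,322),discR=(400,320),boss=(360,314),discTop=(360,332),shaft=(361,365)).items():
    p=f(*k);print(n,p.round(4),'lathe rel hub',(L.T@(p-O)).round(4))
E
```

```text
pegend [0.5024 0.0313 0.0511] lathe rel hub [-0.0123  0.0132 -0.0109]
peg1 [0.5085 0.0301 0.0525] lathe rel hub [-0.0061  0.0132 -0.0095]
peg2 [0.5174 0.0284 0.0518] lathe rel hub [ 0.003   0.0132 -0.0102]
peg3 [0.5272 0.0265 0.0509] lathe rel hub [ 0.013   0.0131 -0.0111]
pegL [0.5168 0.0237 0.0509] lathe rel hub [ 0.0032  0.0085 -0.0111]
pegR [0.5194 0.0338 0.0483] lathe rel hub [ 0.0039  0.0189 -0.0137]
stop [0.6096 0.092  0.0723] lathe rel hub [0.0815 0.0931 0.0103]
stop2 [0.61   0.0948 0.0725] lathe rel hub [0.0814 0.0959 0.0105]
apr [0.5965 0.0563 0.0824] lathe rel hub [0.0754 0.0555 0.0204]
apr2 [0.5961 0.0575 0.0895] lathe rel hub [0.0748 0.0566 0.0275]
discL [ 0.5299 -0.0145  0.0686] lathe rel hub [ 0.0233 -0.0266  0.0066]
discR [0.5399 0.0384 0.0649] lathe rel hub [0.0232 0.0272 0.0029]
boss [0.5292 0.0123 0.0682] lathe rel hub [ 0.0176 -0.0004  0.0062]
discTop [0.5348 0.0124 0.0872] lathe rel hub [0.0231 0.0007 0.0252]
shaft [0.5676 0.005  0.0669] lathe rel hub [ 0.0567 -0.0004  0.0049]
```

>>> play_rows --offset '[[-0.011, -0.027, 0.3], [-0.011, -0.027, 0.6], [-0.011, -0.027, 0.6], [-0.011, -0.027, 0.6]]' --rot '[[0, 0, 0], [0, 0, 0], [0, 0, 0], [0, 0, 0]]' --grip '[0.6, 0.6, 0.6, 0.6]'

```text
time_s: 2.08
ee_pos: [0.5121, 0.0319, 0.1125]
eef_rot: [180.0, 0.1, 169.2]
contact_force: [0.5, 0.0, 0.6]
opening: 0.597
finger_force: 0.0
```

```bash
python3 - <<'E'
from h import *
L=R.from_euler('z',-10.85,degrees=True).as_matrix()
o=arm.get_obs(); print(o['time_s'],o['ee_pos'],o['eef_rot'])
print((L.T@(np.array([.5125,.0297,.043])-o['ee_pos'])).round(4))
s=snap('wrist','w2');i=cv2.imread('pics/w2.png'); cv2.imwrite('pics/w2b.png',cv2.resize(i,None,fx=1.2,fy=1.2))
E
```

```text
2.075 [0.51213468 0.03192031 0.11253771] [1.79969486e+02 1.25237449e-01 1.69220356e+02]
[ 0.0008 -0.0021 -0.0695]
```

View pics/w2b.png

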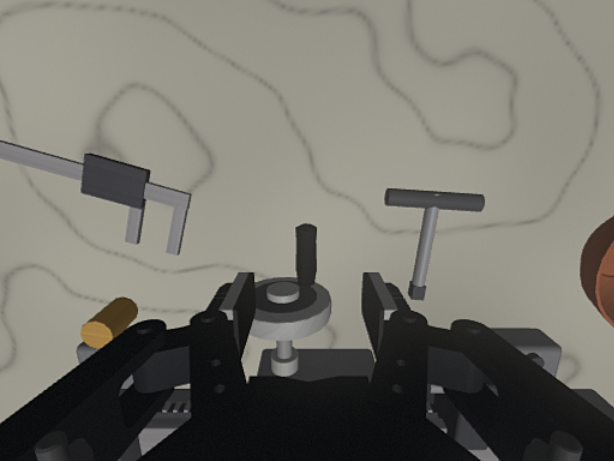

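>>> play_rows --offset '[[-0.005, -0.008, 0.23], [-0.005, -0.008, 0.45], [-0.005, -0.008, 0.45], [-0.005, -0.008, 0.45]]' --rot '[[0, 0, 0], [0, 0, 0], [0, 0, 0], [0, 0, 0]]' --grip '[0.6, 0.6, 0.6, 0.6]'

```text
time_s: 2.62
ee_pos: [0.5126, 0.0301, 0.0447]
eef_rot: [180.0, 0.1, 169.2]
contact_force: [-0.8, 0.1, 0.8]
opening: 0.599
finger_force: 0.0
```

>>> play_rows --offset '[[0, 0, 0], [0, 0, 0], [0, 0, 0], [0, 0, 0], [0, 0, 0], [0, 0, 0]]' --rot '[[0, 0, 0], [0, 0, 0], [0, 0, 0], [0, 0, 0], [0, 0, 0], [0, 0, 0]]' --grip '[0, 0, 0, 0, 0, 0]'

```text
time_s: 3.38
ee_pos: [0.5121, 0.0297, 0.043]
eef_rot: [-180.0, 0.0, 169.2]
contact_force: [2.4, -1.5, 4.6]
opening: 0.143
finger_force: 58.5
```

```bash
cat > circ.py <<'E'
import numpy as np
def c(a,b,n):
    t=np.radians(np.linspace(a,b,n+1)); y=-22*(np.sin(t)-np.sin(t[0]))+20*(t-t[0])/2/np.pi; z=22*(np.cos(t)-np.cos(t[0]))
    print(a,b,[[0,round(p/150,3),round(q/150,3)] for p,q in zip(y,z)][1:])
E
python3 -c "
from circ import c
c(-38.5,81.5,8);c(81.5,281.5,8);c(281.5,481.5,8);c(481.5,545,4)"
```

```text
-38.5 81.5 [[0, np.float64(-0.027), np.float64(0.02)], [0, np.float64(-0.059), np.float64(0.03)], [0, np.float64(-0.091), np.float64(0.031)], [0, np.float64(-0.123), np.float64(0.022)], [0, np.float64(-0.151), np.float64(0.003)], [0, np.float64(-0.173), np.float64(-0.023)], [0, np.float64(-0.187), np.float64(-0.056)], [0, np.float64(-0.192), np.float64(-0.093)]]
81.5 281.5 [[0, np.float64(0.014), np.float64(-0.063)], [0, np.float64(0.054), np.float64(-0.119)], [0, np.float64(0.114), np.float64(-0.156)], [0, np.float64(0.186), np.float64(-0.168)], [0, np.float64(0.257), np.float64(-0.153)], [0, np.float64(0.315), np.float64(-0.113)], [0, np.float64(0.352), np.float64(-0.056)], [0, np.float64(0.363), np.float64(0.008)]]
281.5 481.5 [[0, np.float64(-0.017), np.float64(0.058)], [0, np.float64(-0.055), np.float64(0.1)], [0, np.float64(-0.107), np.float64(0.117)], [0, np.float64(-0.16), np.float64(0.107)], [0, np.float64(-0.204), np.float64(0.072)], [0, np.float64(-0.227), np.float64(0.017)], [0, np.float64(-0.225), np.float64(-0.046)], [0, np.float64(-0.195), np.float64(-0.106)]]
481.5 545 [[0, np.float64(0.032), np.float64(-0.031)], [0, np.float64(0.071), np.float64(-0.054)], [0, np.float64(0.115), np.float64(-0.067)], [0, np.float64(0.161), np.float64(-0.069)]]
```

>>> play_rows --offset '[[0, -0.027, 0.02], [0, -0.059, 0.03], [0, -0.091, 0.031], [0, -0.123, 0.022], [0, -0.151, 0.003], [0, -0.173, -0.023], [0, -0.187, -0.056], [0, -0.192, -0.093]]' --rot '[[0, 0, 0], [0, 0, 0], [0, 0, 0], [0, 0, 0], [0, 0, 0], [0, 0, 0], [0, 0, 0], [0, 0, 0]]' --grip '[0, 0, 0, 0, 0, 0, 0, 0]'

```text
time_s: 4.38
ee_pos: [0.5067, 0.0016, 0.0569]
eef_rot: [180.0, 0.0, 169.2]
contact_force: [5.3, 3.2, -4.2]
opening: 0.138
finger_force: 58.5
```

```bash
python3 - <<'E'
from h import *
o=arm.get_obs(); print(o['time_s'],o['ee_pos'],o['eef_rot'],o['contact_force'],o['opening'])
L=R.from_euler('z',-10.85,degrees=True).as_matrix()
print((L.T@(o['ee_pos']-np.array([.5121,.0297,.043]))/.15).round(3))
E
```

```text
4.375 [0.50667075 0.00164887 0.05694885] [1.79989639e+02 2.88280606e-02 1.69170709e+02] [ 5.33374247  3.16593585 -4.21345091] 0.13794219074275157
[-0.    -0.19   0.093]
```

Tracking exactly. Continue.

>>> play_rows --offset '[[0, 0.014, -0.063], [0, 0.054, -0.119], [0, 0.114, -0.156], [0, 0.186, -0.168], [0, 0.257, -0.153], [0, 0.315, -0.113], [0, 0.352, -0.056], [0, 0.363, 0.008]]' --rot '[[0, 0, 0], [0, 0, 0], [0, 0, 0], [0, 0, 0], [0, 0, 0], [0, 0, 0], [0, 0, 0], [0, 0, 0]]' --grip '[0, 0, 0, 0, 0, 0, 0, 0]'

```text
time_s: 5.38
ee_pos: [0.5169, 0.0554, 0.055]
eef_rot: [-180.0, 0.0, 169.2]
contact_force: [4.5, -9.0, 4.1]
opening: 0.139
finger_force: 60.1
```

>>> play_rows --offset '[[0, -0.017, 0.058], [0, -0.055, 0.1], [0, -0.107, 0.117], [0, -0.16, 0.107], [0, -0.204, 0.072], [0, -0.227, 0.017], [0, -0.225, -0.046], [0, -0.195, -0.106]]' --rot '[[0, 0, 0], [0, 0, 0], [0, 0, 0], [0, 0, 0], [0, 0, 0], [0, 0, 0], [0, 0, 0], [0, 0, 0]]' --grip '[0, 0, 0, 0, 0, 0, 0, 0]'

```text
time_s: 6.38
ee_pos: [0.5112, 0.0258, 0.0712]
eef_rot: [-180.0, -0.0, 169.1]
contact_force: [6.3, -0.7, -5.2]
opening: 0.136
finger_force: 59.1
```

>>> play_rows --offset '[[0, 0.016, -0.018], [0, 0.032, -0.031], [0, 0.052, -0.044], [0, 0.071, -0.054], [0, 0.092, -0.062], [0, 0.115, -0.067], [0, 0.138, -0.07], [0, 0.138, -0.07]]' --rot '[[0, 0, 0], [0, 0, 0], [0, 0, 0], [0, 0, 0], [0, 0, 0], [0, 0, 0], [0, 0, 0], [0, 0, 0]]' --grip '[0, 0, 0, 0, 0, 0, 0, 0]'

```text
time_s: 7.38
ee_pos: [0.5152, 0.0468, 0.0821]
eef_rot: [-180.0, 0.0, 169.2]
contact_force: [1.7, -1.5, 16.4]
opening: 0.139
finger_force: 61.5
```

```bash
python3 - <<'E'
from h import *
o=arm.get_obs(); print(o['time_s'],o['ee_pos'],o['eef_rot'],o['contact_force'],o['opening'])
L=R.from_euler('z',-10.85,degrees=True).as_matrix()
print((L.T@(o['ee_pos']-np.array([.5121,.0297,.043]))/.15).round(3))
E
```

```text
7.375 [0.51522895 0.04675569 0.08212177] [-1.79987219e+02  3.68828239e-02  1.69169366e+02] [ 1.65877963 -1.45107688 16.44685414] 0.1386616365289399
[-0.001  0.116  0.261]
```

>>> play_rows --offset '[[0, 0.01, 0], [0, 0.02, 0], [0, 0.02, 0], [0, 0.02, 0]]' --rot '[[0, 0, 0], [0, 0, 0], [0, 0, 0], [0, 0, 0]]' --grip '[0, 0, 0, 0]'

```text
time_s: 7.88
ee_pos: [0.5155, 0.0485, 0.0821]
eef_rot: [-179.9, 0.0, 169.1]
contact_force: [0.5, -7.7, 18.1]
opening: 0.141
finger_force: 61.7
```

```bash
python3 - <<'E'
from h import *
o=arm.get_obs(); print(o['time_s'],o['ee_pos'],o['contact_force'])
L=R.from_euler('z',-10.85,degrees=True).as_matrix()
print((L.T@(o['ee_pos']-np.array([.5121,.0297,.043]))).round(4))
t=load('top0'); s=snap('top','t1')
for q in (t,s):
    p=(cloud(q)-np.array([.512,.016,.062]))@L   # lathe frame rel hub
    for lo,hi in((.076,.12),):
        m=(p[...,0]>.08)&(p[...,0]<.16)&(p[...,2]>.02)&(p[...,2]<.06)&(abs(p[...,1])<.14)
    # saddle edges along y at a line through apron
    for xx in (.085,.1,.14):
        b=(abs(p[...,0]-xx)<.003); yy=p[b][:,1]; zz=p[b][:,2]; o_=np.argsort(yy)
        e=[(round(float(a)*1000),round(float(c)*1000)) for a,c in zip(yy[o_],zz[o_]) if -.06<a<.12]
        print(xx,e[::3])
E
```

```text
7.875 [0.51551642 0.04846172 0.08207852] [ 0.45547636 -7.66965109 18.06073915]
[-0.0002  0.0191  0.0391]
0.085 [(-60, -61), (-57, -60), (-53, -59), (-51, -62), (-48, -60), (-46, -63), (-43, -62), (-40, -60), (-37, -60), (-35, -60), (-31, -65), (-28, -62), (-26, -59), (-24, -60), (-18, 28), (-15, 32), (-13, 34), (-11, 30), (-8, 32), (-5, 28), (-3, 29), (0, 33), (2, 29), (4, 31), (6, 29), (8, 28), (10, 29), (13, 48), (14, 34), (15, 32), (17, 31), (19, 41), (20, 31), (21, 31), (23, 36), (25, 45), (27, 46), (29, 50), (30, 74), (32, 73), (33, 47), (34, 73), (36, 50), (37, 73), (38, 50), (42, 42), (44, 31), (46, 32), (48, 32), (49, 43), (51, 31), (52, 29), (53, 36), (55, 29), (57, 30), (59, 31), (61, 31), (67, -62), (70, -57), (73, -62), (75, -56), (77, -61), (80, -59), (84, -61), (87, -59), (89, -60), (92, -60), (94, -60), (96, 12), (97, -60), (99, -60), (101, 10), (103, 12), (105, 16), (106, -61), (107, 27), (109, 22), (110, -63), (112, 29), (115, 41), (119, 39)]
0.1 [(-59, -61), (-56, -59), (-54, -61), (-52, -63), (-50, -61), (-47, -60), (-42, -59), (-40, -62), (-37, -59), (-35, -60), (
[... 3142 characters left out ...]
(26, 83), (27, 81), (28, 33), (29, 31), (31, 31), (31, 30), (32, 84), (33, 31), (34, 81), (35, 31), (36, 78), (37, 81), (38, 32), (39, 31), (40, 82), (41, 29), (42, 82), (44, 29), (44, 50), (46, 48), (48, 82), (50, 82), (51, 49), (53, 80), (54, 80), (56, 77), (57, 82), (58, 81), (60, 50), (61, 81), (63, 81), (64, 79), (65, 81), (67, 82), (68, 46), (69, 80), (71, 80), (73, 48), (75, 48), (77, 82), (79, 82), (80, 80), (81, 80), (83, 48), (85, 76), (86, 82), (88, 46), (89, 80), (90, 82), (92, 81), (93, 32), (94, 80), (96, 78), (97, 15), (98, 85), (99, 17), (100, 95), (102, 92), (104, 102), (104, 106), (106, 77), (108, 103), (109, 103), (111, 105), (114, 106), (115, 110), (117, 114), (119, 112)]
```

>>> play_rows --offset '[[0, 0.01, 0], [0, 0.02, 0], [0, 0.03, 0], [0, 0.03, 0], [0, 0.03, 0]]' --rot '[[0, 0, 0], [0, 0, 0], [0, 0, 0], [0, 0, 0], [0, 0, 0]]' --grip '[0, 0, 0, 0, 0]'

```text
time_s: 8.55
ee_pos: [0.5156, 0.0493, 0.082]
eef_rot: [-179.6, -0.1, 168.9]
contact_force: [-3.0, -29.3, 21.1]
opening: 0.145
finger_force: 62.6
```

>>> play_rows --offset '[[0, 0.01, 0], [0, 0.02, 0], [0, 0.03, 0], [0, 0.03, 0], [0, 0.03, 0]]' --rot '[[0, 0, 0], [0, 0, 0], [0, 0, 0], [0, 0, 0], [0, 0, 0]]' --grip '[0, 0, 0, 0, 0]'

```text
time_s: 9.18
ee_pos: [0.5157, 0.0501, 0.0819]
eef_rot: [-179.3, -0.1, 168.7]
contact_force: [-4.6, -51.6, 24.7]
opening: 0.143
finger_force: 64.1
```

>>> play_rows --offset '[[0, -0.05, 0], [0, -0.05, 0], [0, -0.05, 0], [0, -0.05, 0], [0, -0.05, 0]]' --rot '[[0, 0, 0], [0, 0, 0], [0, 0, 0], [0, 0, 0], [0, 0, 0]]' --grip '[0, 0, 0.5, 0.5, 0.5]'

```text
time_s: 9.8
ee_pos: [0.5155, 0.0514, 0.0816]
eef_rot: [-180.0, -0.1, 169.2]
contact_force: [-0.6, 0.6, -0.3]
opening: 0.497
finger_force: 0.0
```

>>> play_rows --offset '[[0, 0, -0.1], [0, 0, -0.4], [0, 0, -0.8], [0, 0, -1], [0, 0, -1]]' --rot '[[0, 0, 0], [0, 0, 0], [0, 0, 0], [0, 0, 0], [0, 0, 0]]' --grip '[0.5, 0.5, 0.5, 0.5, 0.5]'

```text
time_s: 10.42
ee_pos: [0.5164, 0.0513, 0.2347]
eef_rot: [179.9, 0.2, 169.2]
contact_force: [0.4, 0.1, -1.0]
opening: 0.501
finger_force: 0.0
```

```bash
python3 - <<'E'
from h import *
L=R.from_euler('z',-10.85,degrees=True).as_matrix()
o=arm.get_obs(); print(o['time_s'],o['ee_pos'],o['eef_rot'])
w=snap('wrist','w3')
s=snap('top','t2')
p=(cloud(s)-np.array([.512,.016,.062]))@L
for q in(load('top0'),s):
  p=(cloud(q)-np.array([.512,.016,.062]))@L
  m=(p[...,0]>.09)&(p[...,0]<.18)&(abs(p[...,2]-.031)<.006)&(p[...,1]>-.03)&(p[...,1]<.098)&(q["color"].mean(-1)>0)
  print(np.percentile(p[m][:,1],[1,5,95,99]).round(4))
print(np.array([.506,-.2465,.26])-o['ee_pos'])
E
```

```text
10.425 [0.51639538 0.05125897 0.23468325] [179.93245202   0.21869204 169.16797617]
[-0.018  -0.0168  0.0596  0.0609]
[0.0307 0.032  0.0931 0.0933]
[-0.01039538 -0.29775897  0.02531675]
```

>>> play_rows --offset '[[0, 0, -0.17], [-0.05, -0.33, -0.17], [-0.1, -0.66, -0.17], [-0.15, -0.98, -0.17]]' --rot '[[0, 0, 0], [0, 0, 0], [0, 0, 0], [0, 0, 0]]' --grip '[0.5, 0.7, 0.7, 0.7]'

```text
time_s: 11.02
ee_pos: [0.5098, -0.0989, 0.2567]
eef_rot: [-180.0, -0.1, 169.2]
contact_force: [0.2, -0.3, -0.6]
opening: 0.7
finger_force: 0.0
```

>>> play_rows --offset '[[-0.05, -0.33, 0], [-0.1, -0.66, 0], [-0.15, -0.98, 0], [-0.15, -0.98, 0], [-0.15, -0.98, 0]]' --rot '[[0, 0, -0.04], [0, 0, -0.08], [0, 0, -0.127], [0, 0, -0.127], [0, 0, -0.127]]' --grip '[0.7, 0.7, 0.7, 0.7, 0.7]'

```text
time_s: 11.65
ee_pos: [0.5047, -0.2454, 0.2568]
eef_rot: [179.9, -0.1, -168.0]
contact_force: [-0.3, 1.2, -0.3]
opening: 0.696
finger_force: 0.0
```

```bash
python3 - <<'E'
from h import *
o=arm.get_obs(); print(o['time_s'],o['ee_pos'],o['eef_rot'])
w=snap('wrist','w4'); 
p=cloud(w)
m=(p[...,2]>.19)&(p[...,2]<.21)&(abs(p[...,0]-.506)<.03)&(abs(p[...,1]+.246)<.03)&(w["color"].max(-1)<70)
print(m.sum(),p[m].mean(0),p[m].min(0),p[m].max(0)); v,u=np.nonzero(m); 
if len(u): print(u.mean(),v.mean())
print(proj(w,(.506,-.2465,.2)))
cv2.imwrite('pics/w4b.png',cv2.resize(cv2.imread('pics/w4.png'),None,fx=1.5,fy=1.5))
E
```

```text
11.65 [ 0.50467045 -0.2454048   0.25677465] [ 1.79926636e+02 -5.07556820e-02 -1.67994412e+02]
626 [ 0.50560358 -0.2503197   0.19558203] [ 0.49608109 -0.26106238  0.19001737] [ 0.51688247 -0.23910177  0.20043534]
252.17571884984025 210.78434504792332
[257.0361784  214.35681274]
```

View pics/w4b.png

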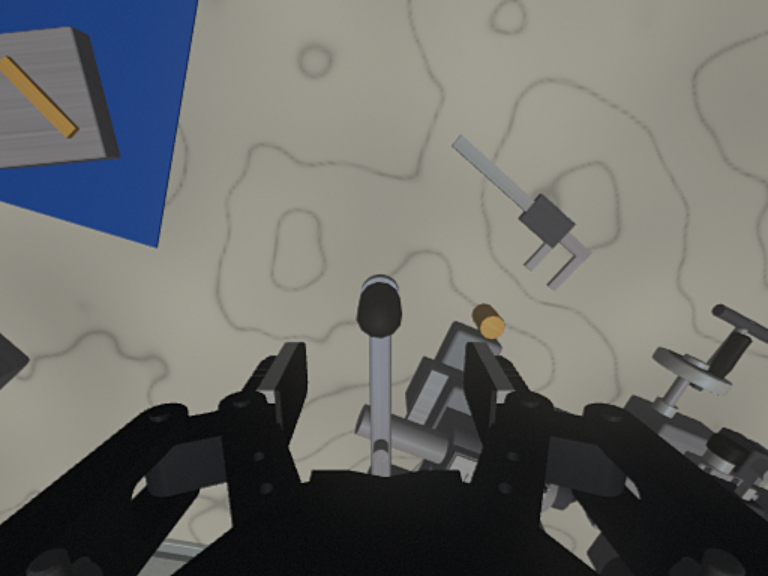

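>>> play_rows --offset '[[0, -0.024, 0.2], [0, -0.024, 0.4], [0, -0.024, 0.545], [0, -0.024, 0.545], [0, -0.024, 0.545]]' --rot '[[0, 0, 0], [0, 0, 0], [0, 0, 0], [0, 0, 0], [0, 0, 0]]' --grip '[0.7, 0.7, 0.7, 0.7, 0.7]'

```text
time_s: 12.32
ee_pos: [0.5061, -0.2491, 0.1766]
eef_rot: [-180.0, 0.0, -167.9]
contact_force: [-0.2, 1.3, 0.1]
opening: 0.701
finger_force: 0.0
```

>>> play_rows --offset '[[0, 0, 0], [0, 0, 0], [0, 0, 0], [0, 0, 0], [0, 0, 0]]' --rot '[[0, 0, 0], [0, 0, 0], [0, 0, 0], [0, 0, 0], [0, 0, 0]]' --grip '[0, 0, 0, 0, 0]'

```text
time_s: 12.95
ee_pos: [0.5056, -0.2488, 0.1765]
eef_rot: [180.0, 0.0, -167.9]
contact_force: [-2.8, 6.4, 11.3]
opening: 0.259
finger_force: 58.2
```

```bash
python3 - <<'E'
from h import *
o=arm.get_obs(); print(o['time_s'],o['ee_pos'],o['eef_rot'],o['contact_force'],o['opening'],o['joints'])
P=np.array([.6606,-.2133]); d=o['ee_pos'][:2]-P; print(np.hypot(*d),np.degrees(np.arctan2(-d[1],-d[0])))
s=snap('top','t3'); cv2.imwrite('pics/t3b.png',cv2.resize(s["color"][140:240,310:430,::-1],None,fx=6,fy=6,interpolation=2))
E
```

```text
12.95 [ 0.50557645 -0.24881409  0.17647968] [ 1.79965049e+02  1.48768878e-02 -1.67945586e+02] [-2.84611354  6.36054779 11.32260218] 0.25871847520106406 [ 32.61526712  45.28670751 -18.82580897  92.27088473  18.67614381
  45.57197839 107.86772143]
0.15903946876659047 12.903145818947618
```

View pics/t3b.png

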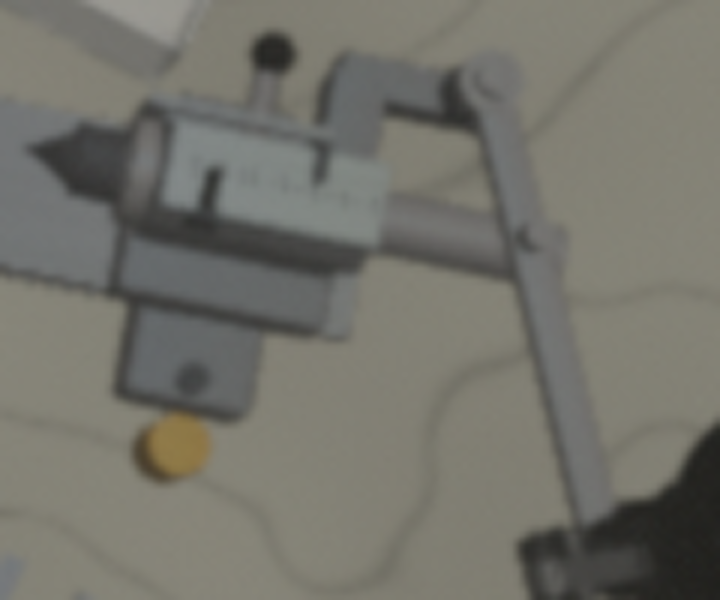

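```bash
cat > arc.py <<'E'
import numpy as np
def arc(a,b,n,yaw,k=1.0,r=.160,rest=192.07):
    """lever a->b rad (cw from above), tool yaw deg now; k = share of the turn followed"""
    th=np.linspace(a,b,n+1); ang=np.radians(rest)-th
    p=r*np.c_[np.cos(ang),np.sin(ang)]; d=p-p[0]; y=np.radians(yaw)
    x=d@[np.cos(y),np.sin(y)]; yy=d@[np.sin(y),-np.cos(y)]
    print([[round(float(u)/.15,3),round(float(v)/.15,3),0] for u,v in zip(x,yy)][1:])
    print([[0,0,round(float(k*(t-a)/np.pi),4)] for t in th][1:])
E
python3 - <<'E'
from arc import arc
arc(0,.2,4,-167.95); arc(0.2,.5,8,-167.95-11.46)
from h import *
s=load('t3'); L=R.from_euler('z',-10.85,degrees=True).as_matrix()
c2=lambda x,y:(310+(x+.5)/6-.5,140+(y+.5)/6-.5)
a=L.T@atz(s,*c2(321,180),.16);b=L.T@atz(s,*c2(214,174),.16);c=L.T@atz(s,*c2(207,212),.16);e=L.T@atz(s,*c2(322,155),.16);print(a,b,c,e,b-a)
E
```

```text
[[-0.001, 0.053, 0], [-0.005, 0.106, 0], [-0.012, 0.159, 0], [-0.021, 0.212, 0]]
[[0, 0, 0.0159], [0, 0, 0.0318], [0, 0, 0.0477], [0, 0, 0.0637]]
[[-0.001, 0.04, 0], [-0.003, 0.08, 0], [-0.007, 0.12, 0], [-0.012, 0.159, 0], [-0.019, 0.199, 0], [-0.027, 0.238, 0], [-0.036, 0.277, 0], [-0.048, 0.315, 0]]
[[0, 0, 0.0119], [0, 0, 0.0239], [0, 0, 0.0358], [0, 0, 0.0477], [0, 0, 0.0597], [0, 0, 0.0716], [0, 0, 0.0836], [0, 0, 0.0955]]
[ 0.64518845 -0.03524561  0.16      ] [ 6.39733279e-01 -1.31965253e-04  1.60000000e-01] [ 6.26629243e-01 -1.01802689e-04  1.60000000e-01] [ 0.65360224 -0.03414822  0.16      ] [-0.00545517  0.03511364  0.        ]
```

>>> play_rows --offset '[[-0.001, 0.053, 0], [-0.005, 0.106, 0], [-0.012, 0.159, 0], [-0.021, 0.212, 0]]' --rot '[[0, 0, 0.0159], [0, 0, 0.0318], [0, 0, 0.0477], [0, 0, 0.0637]]' --grip '[0, 0, 0, 0]'

```text
time_s: 13.5
ee_pos: [0.502, -0.2183, 0.1765]
eef_rot: [-179.9, 0.0, -179.5]
contact_force: [-1.2, -3.6, 8.6]
opening: 0.26
finger_force: 58.4
```

```bash
python3 - <<'E'
from h import *
o=arm.get_obs(); print(o['time_s'],o['ee_pos'],o['eef_rot'],o['contact_force'],o['opening'],o['joints'])
P=np.array([.6613,-.2143]); d=o['ee_pos'][:2]-P; print(np.hypot(*d),np.degrees(np.arctan2(-d[1],-d[0])))
E
```

```text
13.5 [ 0.50204119 -0.21834924  0.17649836] [-1.79909235e+02  4.28474030e-02 -1.79547813e+02] [-1.22205714 -3.63480313  8.59133701] 0.26005872153869974 [ 27.96707843  43.73320144 -14.88274197  95.81754481  15.38011644
  42.39406637  96.07830661]
0.15931028186989243 1.4564612859566428
```

>>> play_rows --offset '[[-0.001, 0.04, 0], [-0.003, 0.08, 0], [-0.007, 0.12, 0], [-0.012, 0.159, 0], [-0.019, 0.199, 0], [-0.027, 0.238, 0], [-0.036, 0.277, 0], [-0.048, 0.315, 0]]' --rot '[[0, 0, 0.0119], [0, 0, 0.0239], [0, 0, 0.0358], [0, 0, 0.0477], [0, 0, 0.0597], [0, 0, 0.0716], [0, 0, 0.0836], [0, 0, 0.0955]]' --grip '[0, 0, 0, 0, 0, 0, 0, 0]'

```text
time_s: 14.5
ee_pos: [0.5081, -0.1713, 0.1765]
eef_rot: [-179.9, -0.0, 163.3]
contact_force: [-8.3, -5.2, 13.5]
opening: 0.26
finger_force: 59.0
```

```bash
python3 - <<'E'
from h import *
o=arm.get_obs(); print(o['time_s'],o['ee_pos'],o['eef_rot'],o['contact_force'],o['opening'],o['joints'][6])
P=np.array([.6613,-.2143]); d=o['ee_pos'][:2]-P; print(np.hypot(*d),12.07-np.degrees(np.arctan2(-d[1],-d[0])))
s=snap('top','t4'); t=load('t3'); f=lambda q:cv2.resize(q["color"][150:190,325:385,::-1],None,fx=12,fy=12,interpolation=2)
im=np.clip(f(s).astype(float)*1.5,0,255); cv2.imwrite('pics/t4b.png',im)
E
```

```text
14.5 [ 0.50806699 -0.17125172  0.17646043] [-1.79899014e+02 -2.60180735e-02  1.63282560e+02] [-8.33871736 -5.21335289 13.48670913] 0.25959796443326233 79.11154397348011
0.15916504058669295 27.761829277666184[ WARN:0@2.054] global loadsave.cpp:1063 imwrite_ Unsupported depth image for selected encoder is fallbacked to CV_8U.
```

View pics/t4b.png

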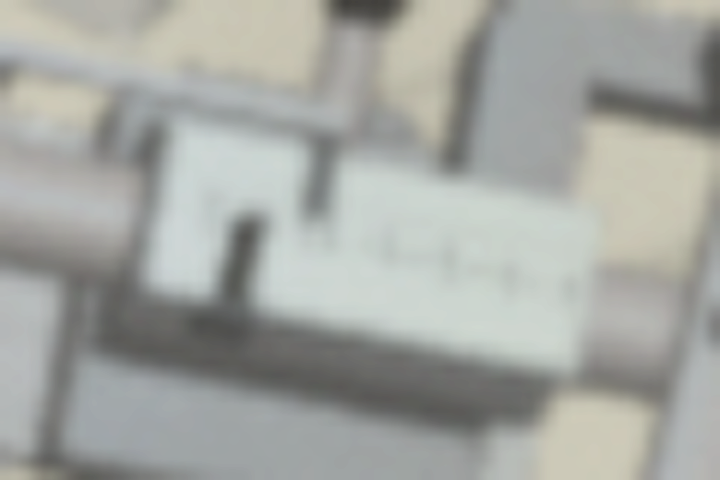

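```bash
cat >> h.py <<'E'
LM=R.from_euler('z',-10.85,degrees=True).as_matrix()
def rect(s,z=.16,x0=.622,x1=.662,y0=-.06,y1=.02,r=.00025):
    X=np.arange(x1,x0,-r);Y=np.arange(y1,y0,-r)
    g=np.stack(np.meshgrid(X,Y,indexing='ij'),-1).reshape(-1,2); w=np.c_[g,np.full(len(g),z)]@LM.T
    c=(w-np.array(s["eye"]))@att(s); m=np.c_[s["cx"]+s["fx"]*c[:,0]/-c[:,2], s["cy"]+s["fy"]*c[:,1]/c[:,2]].astype(np.float32).reshape(len(X),len(Y),2)
    return cv2.remap(s["color"].mean(-1).astype(np.float32),m[...,0],m[...,1],cv2.INTER_CUBIC),X,Y
def cen(s,xa,xb,ya,yb,z=.16):
    I,X,Y=rect(s,z); q=I[(X>xa)&(X<xb)].mean(0); k=(Y>ya)&(Y<yb); y=Y[k]; d=np.clip(np.median(q[k])-8-q[k],0,None); return (d*y).sum()/d.sum(), d.max()
E
python3 - <<'E'
from h import *
c=lambda x,y:(325+(x+.5)/12-.5,150+(y+.5)/12-.5)
s=load('t4')
for n,k in dict(p0=(319,165),p1=(316,208),m0=(247,222),m1=(238,285)).items(): print(n,(LM.T@atz(s,*c(*k),.16)).round(4))
for tag,pa in(('t3',(-.045,-.025)),('t4',(-.018,-.005))):
    q=load(tag); print(tag,cen(q,.645,.653,*pa),cen(q,.640,.645,*pa),cen(q,.626,.638,-.008,.008))
    I,X,Y=rect(q); cv2.imwrite(f'pics/{tag}r.png',cv2.resize(I,None,fx=2.4,fy=2.4))
E
```

```text
p0 [ 0.6528 -0.0097  0.16  ]
p1 [ 0.6455 -0.0105  0.16  ]
m0 [6.408e-01 3.000e-04 1.600e-01]
m1 [ 6.3e-01 -1.0e-04  1.6e-01]
t3 (np.float64(-0.03431717342616186), np.float32(41.940163)) (np.float64(-0.03379263559515162), np.float32(9.307014)) (np.float64(0.00035445236943581777), np.float32(46.24439))
t4 (np.float64(-0.010270577263047588), np.float32(29.327995)) (np.float64(-0.009942969523820457), np.float32(3.70092)) (np.float64(0.0003533266707331467), np.float32(48.51415))[ WARN:0@0.776] global loadsave.cpp:1063 imwrite_ Unsupported depth image for selected encoder is fallbacked to CV_8U.
```

```bash
python3 -c "
from arc import arc
arc(.49,.65,6,163.3)"
```

```text
[[-0.0, 0.028, 0], [-0.001, 0.057, 0], [-0.002, 0.085, 0], [-0.005, 0.114, 0], [-0.008, 0.142, 0], [-0.012, 0.17, 0]]
[[0, 0, 0.0085], [0, 0, 0.017], [0, 0, 0.0255], [0, 0, 0.034], [0, 0, 0.0424], [0, 0, 0.0509]]
```

>>> play_rows --offset '[[0, 0.028, 0], [-0.001, 0.057, 0], [-0.002, 0.085, 0], [-0.005, 0.114, 0], [-0.008, 0.142, 0], [-0.012, 0.17, 0], [-0.012, 0.17, 0], [-0.012, 0.17, 0]]' --rot '[[0, 0, 0.0085], [0, 0, 0.017], [0, 0, 0.0255], [0, 0, 0.034], [0, 0, 0.0424], [0, 0, 0.0509], [0, 0, 0.0509], [0, 0, 0.0509]]' --grip '[0, 0, 0, 0, 0, 0, 0, 0]'

```text
time_s: 15.55
ee_pos: [0.5168, -0.1475, 0.1764]
eef_rot: [-179.9, -0.0, 154.2]
contact_force: [-9.6, -4.1, 15.3]
opening: 0.257
finger_force: 59.1
```

```bash
python3 - <<'E'
from h import *
o=arm.get_obs(); print(o['time_s'],o['ee_pos'],o['eef_rot'],o['contact_force'],o['opening'],o['finger_force'])
P=np.array([.6613,-.2143]); d=o['ee_pos'][:2]-P; print(np.hypot(*d),12.07-np.degrees(np.arctan2(-d[1],-d[0])))
q=snap('top','t5'); print(cen(q,.647,.653,-.014,.005),cen(q,.626,.637,-.008,.008))
t=snap('scene','s5')
a=cv2.resize(q["color"][150:185,325:385,::-1],None,fx=8,fy=8,interpolation=2); u,v=map(int,proj(t,LM@[.64,-.005,.16]))
b=cv2.resize(t["color"][v-17:v+18,u-30:u+30,::-1],None,fx=8,fy=8,interpolation=2); print(u,v)
cv2.imwrite('pics/t5b.png',np.clip(np.vstack([a,b])*1.4,0,255).astype(np.uint8))
E
```

```text
15.55 [ 0.51681433 -0.14748634  0.17644166] [-1.79886653e+02 -4.17025115e-02  1.54196425e+02] [-9.6245459  -4.1136085  15.33304012] 0.25685828697448304 59.08277122071013
0.15918597434888804 36.886959916193504
(np.float64(-0.0022440779899867364), np.float32(44.45533)) (np.float64(0.000360608317444281), np.float32(48.48189))
182 207
```

View pics/t5b.png

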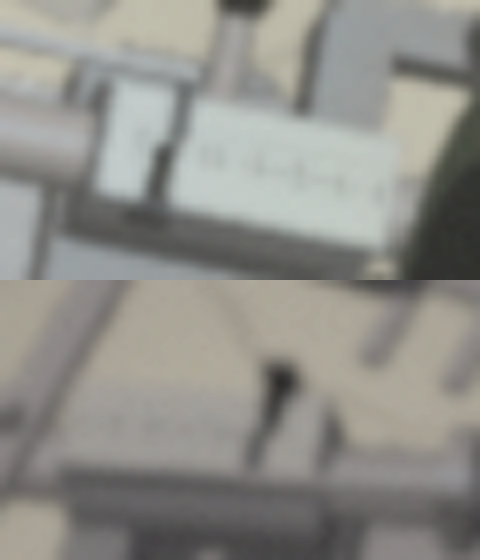

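>>> play_rows --offset '[[0, 0.016, 0], [-0.001, 0.032, 0], [-0.001, 0.048, 0], [-0.001, 0.048, 0], [-0.001, 0.048, 0]]' --rot '[[0, 0, 0.005], [0, 0, 0.01], [0, 0, 0.0143], [0, 0, 0.0143], [0, 0, 0.0143]]' --grip '[0, 0, 0, 0, 0]'

```text
time_s: 16.27
ee_pos: [0.52, -0.141, 0.1764]
eef_rot: [-179.9, -0.1, 151.6]
contact_force: [-12.2, -4.5, 15.4]
opening: 0.261
finger_force: 59.2
```

```bash
python3 - <<'E'
from h import *
o=arm.get_obs(); print(o['time_s'],o['ee_pos'],o['contact_force'],o['finger_force'])
P=np.array([.6613,-.2143]); d=o['ee_pos'][:2]-P; print(np.hypot(*d),12.07-np.degrees(np.arctan2(-d[1],-d[0])))
q=snap('top','t6'); t=snap('scene','s6')
for z in(.158,.16,.163): print(z,cen(q,.647,.653,-.012,.009,z),cen(q,.626,.637,-.008,.008,z))
for z in(.158,.16,.163): print('sc',z,cen(t,.645,.651,-.015,.015,z),cen(t,.626,.637,-.015,.015,z))
u,v=map(int,proj(t,LM@[.64,-.005,.16]))
a=cv2.resize(q["color"][150:185,325:385,::-1],None,fx=8,fy=8,interpolation=2)
I,X,Y=rect(t,.16); b=cv2.cvtColor(cv2.resize(I,(480,240)),cv2.COLOR_GRAY2BGR)
I,X,Y=rect(q,.16); c=cv2.cvtColor(cv2.resize(I,(480,240)),cv2.COLOR_GRAY2BGR)
cv2.imwrite('pics/t6b.png',np.clip(np.vstack([c,b])*1.4,0,255).astype(np.uint8))
E
```

```text
16.275 [ 0.51997464 -0.1410114   0.17643488] [-12.22546663  -4.46199987  15.42057654] 59.158517407486215
0.15919822687007137 39.480382086439135
0.158 (np.float64(-0.00031586279371717253), np.float32(46.100616)) (np.float64(2.655700587018343e-05), np.float32(47.22207))
0.16 (np.float64(6.580007796744791e-05), np.float32(46.242126)) (np.float64(0.0003770177467339106), np.float32(49.553165))
0.163 (np.float64(0.0006366367644103099), np.float32(46.157433)) (np.float64(0.0009136829945227876), np.float32(52.634277))
sc 0.158 (np.float64(0.00036230328858509323), np.float32(25.614143)) (np.float64(0.0003500191335998317), np.float32(49.411774))
sc 0.16 (np.float64(0.00030742387589476967), np.float32(26.14547)) (np.float64(0.001049950472151382), np.float32(53.636703))
sc 0.163 (np.float64(0.0008571279500294765), np.float32(27.047188)) (np.float64(0.0019492597916257492), np.float32(57.66292))
```

View pics/t6b.png

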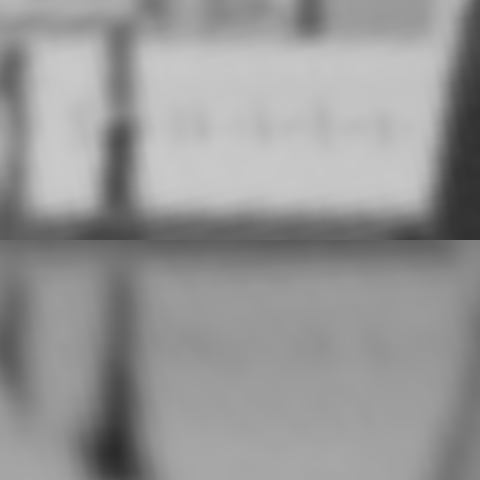

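>>> play_rows --offset '[[0, 0, 0], [0, 0, 0], [0, 0, 0], [0, 0, 0], [0, 0, 0], [0, 0, 0], [0, 0, 0], [0, 0, 0]]' --rot '[[0, 0, 0], [0, 0, 0], [0, 0, 0], [0, 0, 0], [0, 0, 0], [0, 0, 0], [0, 0, 0], [0, 0, 0]]' --grip '[0, 0, 0, 0, 0, 0, 0, 0]'

```text
time_s: 17.38
ee_pos: [0.52, -0.141, 0.1764]
eef_rot: [-179.9, -0.1, 151.6]
contact_force: [-11.1, -4.3, 15.4]
opening: 0.259
finger_force: 59.2
```

```bash
python3 - <<'E'
from h import *
q=snap('top','t7'); d=cen(q,.647,.653,-.012,.009)[0]-cen(q,.626,.637,-.008,.008)[0]; print(d)
p=(cloud(q)-np.array([.512,.016,.062]))@LM
m=(p[...,0]>.09)&(p[...,0]<.18)&(abs(p[...,2]-.031)<.006)&(p[...,1]>-.03)&(p[...,1]<.098); e=np.percentile(p[m][:,1],[5,95,99]); print(e)
o=arm.get_obs(); print(abs(o['qvel']).max(),o['finger_force'],o['contact_force'])
if abs(d)<.0012 and e[2]>.0915: print(arm.hand_in())
E
```

```text
-0.00030937258801495794
[0.01554597 0.09184203 0.0932484 ]
0.09646454789655452 59.15428297477774 [-11.20823802  -4.85784968  15.02309984]
the job is handed in; nothing more can be done
None
```

I handed the job in with the carriage wound against the bed stop and the gripper still holding the lever, with the pointer about 0.3 mm short of the clip (within the 2.5 mm allowed) and nothing loose touched. The hand-in returned no verdict.

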